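Shut and latch the first-aid box with a fingertip

TASK

Close up the first-aid box using fingertip pushes only: gently press its half-open lid down until it is fully shut, then push the red latch arm round with one finger until it points straight in over the lid, lined up with the yellow stripe. Do not raise the lid, do not pinch or grip anything, be gentle with the latch, and leave all the other things on the shelf where they are. Finish with the hand clear of everything.

Things in the scene. Friction and masses are not known exactly. Their poses are not given: they have to be found in the camera images.
- kit: Green plastic first-aid box fixed to the shelf: open tray 160 mm deep (its x) by 240 mm wide (its y) by 80 mm high, rolls and a carton inside. Origin at the centre of its underside on the shelf; x points from its front (latch side, towards the robot) to its back (hinge side), z up. A green latch bracket 50 mm wide sticks out 32 mm from the middle of its front face, top at 74 mm.
- lid (a joint): Hinge of the white lid, in rad: 0 = fully shut, grows as the front edge rises; limit 1.2. Starts between 0.40 and 0.80. Hinge line parallel to the box's y at x = +82 mm, z = 80 mm in the box's frame (underside of the lid). The hinge is stiff (0.25 N m): the lid stays where it is left; a light press of 1 to 3 N at its middle moves it down. Shut, the lid's top is 90 mm above the shelf.
- lid_front (a point): Middle of the front (free) edge of the lid, on its top face, 164 mm from the hinge line. The white lid is 164 (front to back) by 244 by 10 mm, with a green cross; a yellow stripe 24 mm wide runs along its centre line from the front edge 90 mm inwards.
- latch (a joint): Red latch arm on an upright pivot, in rad: 0 = points straight away from the lid (box's -x); positive is counter-clockwise from above (first to the box's -y side); +3.14 or -3.14 (either will do) = straight in over the lid along the stripe. Starts between -1.3 and 1.3; stops at -3.5 and 3.5, no detent; a light friction (0.05 N m, about 1 N at 50 mm) holds it where it is left.
- latch_pivot (a point): Pivot axis of the latch at the top of the arm: in the box's frame x = -100 mm (20 mm in front of the box), y = 0, z = 112 mm.
- latch_tip (a point): Outer end of the latch arm, at its top, 70 mm from the pivot axis. The arm is a straight bar 14 mm wide and 20 mm high, underside at 92 mm (2 mm above the shut lid), top at 112 mm; a round hub of 12 mm radius surrounds the pivot, with a steel pin 3 mm higher.
- cup: Blue ceramic cup, 74 mm wide, 90 mm high, holding two toothbrushes, 180 mm high in all; origin under its centre. Leave alone.
- sunscreen: Yellow sunscreen bottle with white band and orange cap, 54 mm diameter, 150 mm high; origin under its centre. Leave alone.
- jar: Amber jar with steel lid, 66 mm diameter, 70 mm high; origin under its centre. Leave alone.
- mug: White ceramic tumbler, 70 mm wide, 80 mm high; origin under its centre. Leave alone.
- comb: Wooden comb lying flat, 170 by 38 by 8 mm, long along its x; origin under its middle. Leave alone.
- clipper: Steel nail clipper lying flat, 62 by 14 by 14 mm, long along its x; origin under its middle. Leave alone.
- bandage: Paper-white bandage roll standing on end, 48 mm diameter, 40 mm high; origin under its centre. Leave alone.

How it is judged:
By the outcome, as a careful person would: the job done as asked, in the order asked, and still so for the second after the job is handed in, with the robot touching nothing.
It also fails if it takes over 58 s, if anything falls off the work surface, if the arm or the gripper's body presses on something with over 40 N, if the wrist force passes 120 N, or if a joint passes its speed limit or range.

ROBOT

A 6-joint arm with a two-finger parallel gripper is mounted at the origin on the work surface. World frame = base frame: x ahead of the robot, y to its left, z up, the work surface at z = 0. Lengths are in m, angles in rad, forces in N, time in s.
With the tool pointing down it reaches from about 0.35 to 0.95 m from the base axis. Payload 17.4 kg.
Tool frame: the origin (TCP) lies between the finger pads; the fingertips stand 22 mm ahead of it and the grasp point (between the pads) lies 3 mm ahead of it (arm.tip_reach is the distance from the TCP to the fingertips, in m); z points along the fingers, y is the line along which they close (so a half turn about z gives the same grasp; the last joint's range is limited). The gripper opens to 93 mm and grips with 3 to 60 N. Pads are 15 mm wide; open, the fingers measure 128 mm over their backs; the gripper's body (75 mm by 188 mm) begins 65 mm behind the grasp point.
Start: joints at [1.261, 0.116, 1.442, -0, 1.584, -0.038], TCP at [0.181, 0.65, 0.241] pointing down, gripper open.
Joint ranges: [-2.83, 2.83], [-0.83, 2.19], [0.07, 2.5], [-1.14, 4.28], [0.01, 3], [-2.97, 2.97]. Speed limits (rad/s): [1.89, 1.89, 2.22, 3.14, 3.14, 3.14].

INTERFACE

Orientations are given as a rotation vector (axis times angle).
In Python, from station import arm gives the robot as it stands. The module is installed in compiled form; this text tells all that it offers.
- The arm moves only by the tool servo_tool, never from a script. Its argument "motion" is text: rows parted by semicolons, each of 7 numbers parted by spaces: the shift along the tool's x, y, z scaled (see below), then the turn, a rotation vector about the tool's x, y, z scaled (see below), then the closure, from -1 (fully open) to 1 (shut). A call has 1 to 12 rows; each row shifts and turns the commanded pose from where the row before left it, along the tool's axes as they then stand; what a row does not reach is not made up. The controller multiplies each number of a shift by 150 mm and each number of a turn by 2 pi rad. A row lasts 1/12 s, in which the tool goes at most 41.7 mm and 7.16 degrees, less where a joint would pass 70% of its speed; a pose out of reach is approached as far as the arm can. A call with a number of a shift or a turn outside -1 to 1 is refused whole. A call with a gripper value outside its range is refused whole. The fingers move at their own pace and stop on an object; the grip force is fixed at half the most. Time passes only in rows, so rows that do not move let the fingers close. It gives the time, the measured TCP pose, the force, the opening and the grip force at its end, in the units of the state.
- arm.get_state(): the state, without advancing time (a new reading comes with each control period).
- arm.camera(name): name is "scene" or "top"; returns the picture (480x640x3 uint8, blue, green, red); there is no depth.
- arm.get_calibration(name): a dict with "fov_y" (degrees; the focal length in pixels is half the picture's height over the tangent of half this angle, whatever the lens; pixels are square), "cx", "cy" (the principal point, pixels), "pose" (4x4, takes a point from camera to world coordinates). Camera axes: x right, y down, z forward; pixel columns grow to the right and rows downward; lengths in m; the calibration is good to about 2 mm. A picture is of the moment at which its call begins. get_calibration takes no time and is no camera call.
- arm.job_done(): hands the job in; it is judged then, once.
Trained networks look in the newest picture that a camera, given by its name, has taken for a name from the list of things; names that differ only in an ending like _2 or _b are one class to them, and where a whole thing is asked for, a point or a joint stands for the part that bears it (a point fixed in the world has none). Each returns a list of dicts, best first, with "confidence" (0 to 1); they miss things now and then, are a little off and sometimes report something else, mostly with a low value. They report only what shows in the picture. A call takes as long as a camera call.
- arm.look_for(camera, target): "location" ([column, row] in pixels, amid what is visible of it).
- arm.regions_of(camera, target): "region" (480x640 bool, what is visible of it) and "location" ([column, row] in pixels, amid what is visible of it).
The state is a dict: "clock": time; "joints": joint angles; "joint_velocities": joint speeds; "joint_efforts": joint torques, N m; "position": TCP position; "orientation": TCP orientation; "ft_force": force on the tool from outside, world axes, zero at the start; "wrist_torque": the same for the moment, N m; "finger_gap": opening from 0.0 (shut) to 1.0 (fully open); "finger_force": force on a finger pad.
Only numpy, scipy, OpenCV 4.12 (cv2) and the standard library are available. Lean on these libraries where they do the work, as an engineer would, in place of code of your own. Each camera call takes 0.05 s, during which the arm holds its last target. There are 200 camera calls.

## Working session

There is one attempt and no reset: what is moved stays moved. The work goes in short steps, Python scripts to look and compute and a tool call to move; the robot and the scene stay as the last step left them, time stands still between calls to the robot, and variables do not carry over. Pictures are saved under pics/ and viewed, at most 10 in all, crops included, and the job is handed in when it is done.

Besides the shell and the picture viewer there is one more tool, called in YAML: its name, and indented under it one key for each argument. servo_tool: Moves the arm, as the interface text tells. Shifts and turns lie within -1 to 1; 1 stands for 150 mm of shift or 2 pi rad of turn. Its arguments: {"type":"object","properties":{"motion":{"type":"string"}},"required":["motion"]}

```bash
mkdir -p pics
python3 - <<'E'
from station import arm
import cv2,numpy as np
for n in("scene","top"):
    cv2.imwrite(f"pics/{n}0.png",arm.camera(n))
    c=arm.get_calibration(n);print(n,c["fov_y"],c["cx"],c["cy"],np.round(c["pose"],3).tolist())
s=arm.get_state();print(s["clock"],s["position"],s["orientation"],s["finger_gap"],arm.tip_reach)
E
```

```text
scene 57.33378612181472 319.5317364434495 242.11241198626013 [[-0.246, 0.754, -0.61, 1.244], [0.969, 0.203, -0.14, 0.175], [0.018, -0.625, -0.78, 1.067], [0.0, 0.0, 0.0, 1.0]]
top 42.561452505371506 312.5558606705247 240.3726267909585 [[0.027, -0.997, 0.07, 0.394], [-1.0, -0.027, 0.001, 0.002], [0.001, -0.07, -0.998, 1.444], [0.0, 0.0, 0.0, 1.0]]
0.1 [0.18119382 0.65005804 0.23997252] [-4.25688966e-01 -3.11244015e+00  1.58238541e-03] 1.0013378987783712 0.022
```

View pics/scene0.png

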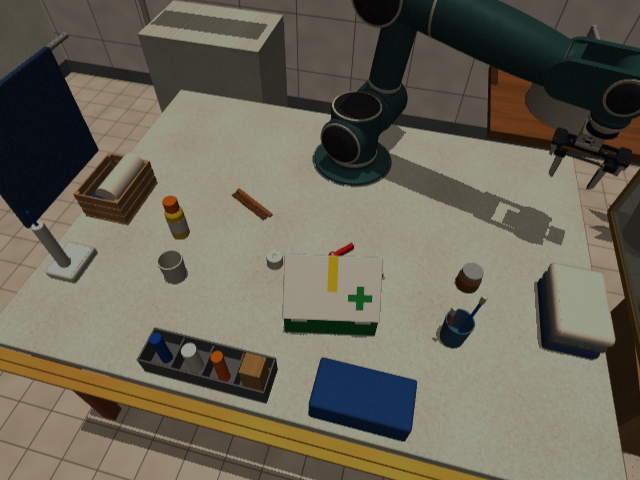

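View pics/top0.png

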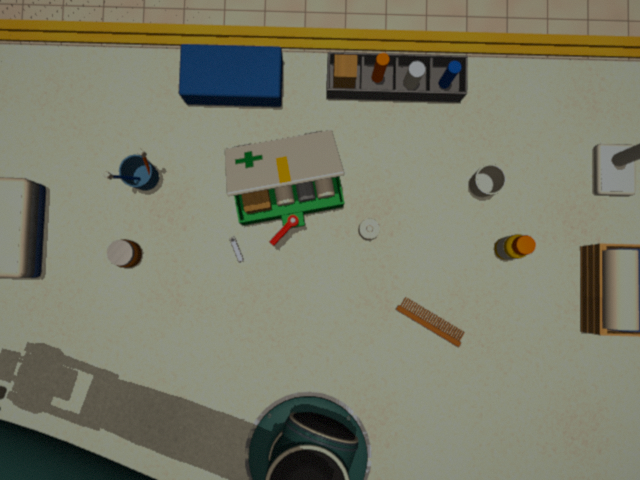

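The top view shows the half-open lid (225..343, 131..194), the hub near (292,220) and the latch tip near (273,245). The bandage is at (369,230) and the clipper at (237,250). I'll zoom in for accurate corners.

Run:
```python
import cv2
a=cv2.imread("pics/top0.png")[120:260,215:375]
cv2.imwrite("pics/topc.png",cv2.resize(a,None,fx=4,fy=4,interpolation=cv2.INTER_CUBIC))
a=cv2.imread("pics/scene0.png")[230:350,260:400]
cv2.imwrite("pics/scenec.png",cv2.resize(a,None,fx=5,fy=5,interpolation=cv2.INTER_CUBIC))
```

```text
(no output)
```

View pics/topc.png

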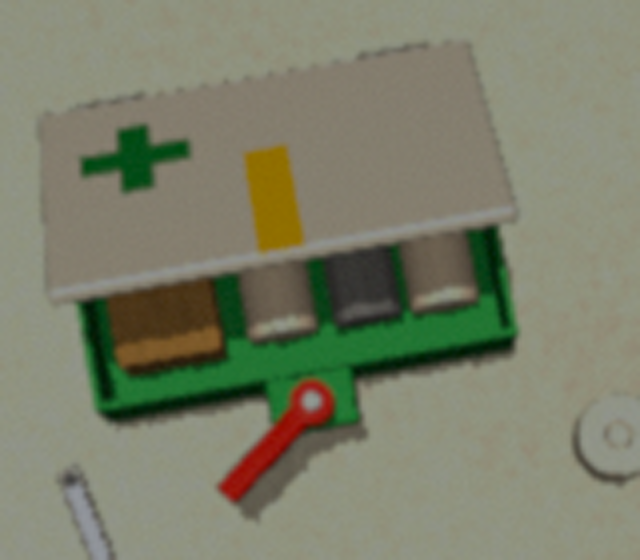

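View pics/scenec.png

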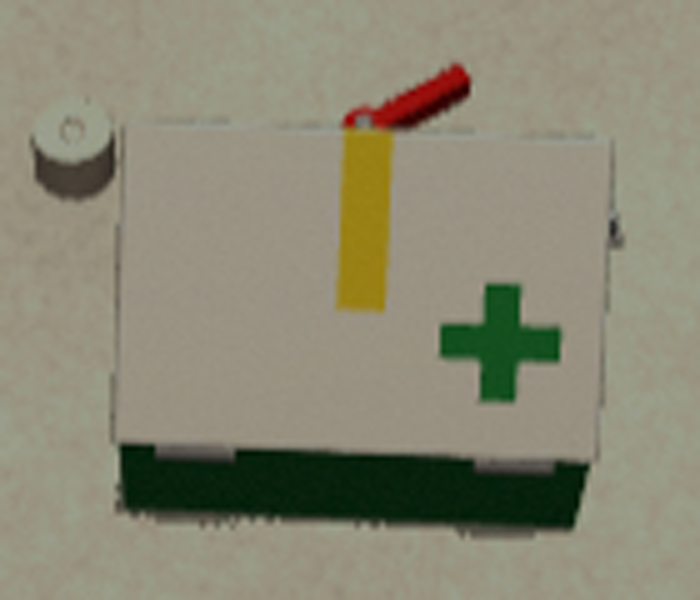

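The crops give the lid's top corners, the pin at crop pixel (311,402) and the latch tip at crop pixel (230,495). Next I'll fit the kit pose, lid angle and latch angle to both views.

```bash
cat > fit.py <<'E'
from station import arm
import numpy as np
from scipy.optimize import least_squares
C={n:arm.get_calibration(n) for n in("scene","top")}
def proj(n,p):
    c=C[n];q=np.linalg.inv(c["pose"])@np.append(p,1);f=240/np.tan(np.radians(c["fov_y"])/2)
    return np.array([c["cx"]+f*q[0]/q[2],c["cy"]+f*q[1]/q[2]])
def world(v,p):
    c,s=np.cos(v[2]),np.sin(v[2]);return np.array([v[0]+c*p[0]-s*p[1],v[1]+s*p[0]+c*p[1],p[2]])
def lid(v,d,y,t=.01):
    a=v[3];return np.array([.082-d*np.cos(a)+t*np.sin(a)*-1*-1,y,.08+d*np.sin(a)+t*np.cos(a)])
def tip(v):return np.array([-.1-.07*np.cos(v[4]),-.07*np.sin(v[4]),.112])
E
python3 - <<'E'
from fit import *
pin=lambda v:np.array([-.1,0,.115])
L=lambda d,y:(lambda v:lid(v,d,y))
T=[(pin,311,402),(tip,230,495),(L(0,.122),43,118),(L(0,-.122),467,43),(L(.164,-.122),515,209),(L(.164,.122),51,289),(L(.09*0+.164,0),281,249),(L(.074,0),267,149)]
S=[(L(.164,-.122),123,124),(L(.164,.122),610,140),(L(0,-.122),116,443),(L(0,.122),598,461),(L(.074,0),361,310),(pin,363,121),(tip,461,75)]
obs=[("top",f,np.array([u/4+215-.375,w/4+120-.375])) for f,u,w in T]+[("scene",f,np.array([u/5+260-.4,w/5+230-.4])) for f,u,w in S]
r=lambda v:np.concatenate([proj(n,world(v,f(v)))-o for n,f,o in obs])
s=least_squares(r,[.62,.03,.1,.6,.8],loss="soft_l1")
v=s.x;print(np.round(v,4));print(np.round(r(v).reshape(-1,2),1).tolist())
np.save("v.npy",v)
print("front",world(v,lid(v,.164,0)),"pin",world(v,pin(v)),"tip",world(v,tip(v)))
for n,z in(("cup",.09),("bandage",.04),("clipper",.01),("jar",.07)):
    d=arm.look_for("top",n)[:1]
    if d:
        c=C["top"];f=240/np.tan(np.radians(c["fov_y"])/2);u,w=d[0]["location"]
        ray=c["pose"][:3,:3]@[(u-c["cx"])/f,(w-c["cy"])/f,1];o=c["pose"][:3,3];print(n,d[0]["confidence"],(o+ray*(z-o[2])/ray[2])[:2])
E
```

```text
[ 0.6281  0.0678  0.212   0.7626 -0.9222]
[[0.4, -0.2], [-1.0, 0.5], [-1.3, -0.8], [0.1, -1.8], [0.7, -0.9], [-1.1, 0.9], [0.4, -0.0], [-0.4, 0.2], [-0.5, -1.0], [0.7, -0.3], [-1.2, 0.1], [-0.3, 0.5], [-0.4, -0.4], [-0.1, -0.2], [0.5, -1.6]]
front [0.59913149 0.06155314 0.2005266 ] pin [0.53037246 0.04675309 0.115     ] tip [0.47729721 0.09239319 0.112     ]
cup 0.73 [0.62559976 0.39044804]
bandage 0.8 [ 0.52191381 -0.1216538 ]
clipper 0.47 [0.47258146 0.17890457]
```

servo_tool:
  motion: "0 0 -0.2 0 0 0 1; -0.19 -0.15 0 0 0 0 1; -0.19 -0.15 0 0 0 0 1; -0.19 -0.15 0 0 0 0 1; -0.19 -0.15 0 0 0 0 1; -0.19 -0.15 0 0 0 0 1; -0.19 -0.15 0 0 0 0 1; -0.19 -0.15 0 0 0 0 1; -0.19 -0.15 0 0 0 0 1; -0.19 -0.15 0 0 0 0 1; -0.19 -0.15 0 0 0 0 1; -0.19 -0.15 0 0 0 0 1"

```text
clock: 1.3
position: [0.4174, 0.326, 0.2708]
orientation: [0.425, 3.112, 0.0]
ft_force: [0.3, 1.4, -0.2]
finger_gap: 0.186
finger_force: 0.0
```

```bash
cat > go.py <<'E'
from station import arm
import numpy as np,sys
from scipy.spatial.transform import Rotation as R
# go.py bx by z angle_deg : target TCP in kit frame; angle of tool y relative to kit x
def rep(bx,by,z,ang):
    v=np.load("v.npy");s=arm.get_state();r=R.from_rotvec(s["orientation"]);M=r.as_matrix()
    c,n=np.cos(v[2]),np.sin(v[2]);t=np.array([v[0]+c*bx-n*by,v[1]+n*bx+c*by,z])
    d=t-s["position"];p=s["position"][:2]-v[:2]
    cur=np.degrees(np.arctan2(M[1,1],M[0,1])-v[2])
    print("t",s["clock"],"kit xy",np.round([c*p[0]+n*p[1],-n*p[0]+c*p[1]],4),"z",round(s["position"][2],4),"ang",round(cur,2),"F",np.round(s["ft_force"],2),"gap",round(s["finger_gap"],2),"j",np.round(s["joints"],2))
    print("shift units",np.round(M.T@d/.15,4),"down err",np.round(M[:,2],4),"turn z units",round(-(ang-cur)/360,4))
rep(*map(float,sys.argv[1:]))
E
python3 go.py -.015 0 .262 90
```

```text
t 1.3 kit xy [-0.1517  0.2968] z 0.2708 ang 62.29 F [ 0.28  1.42 -0.23] gap 0.19 j [ 0.61 -0.21  1.71 -0.    1.64 -0.68]
shift units [-1.7267 -1.3279  0.0588] down err [ 4.e-04  2.e-04 -1.e+00] turn z units -0.077
```

servo_tool:
  motion: "-0.19 -0.146 0 0 0 0 1; -0.19 -0.146 0 0 0 0 1; -0.19 -0.146 0 0 0 0 1; -0.19 -0.146 0 0 0 0 1; -0.19 -0.146 0 0 0 0 1; -0.19 -0.146 0 0 0 0 1; -0.19 -0.146 0 0 0 0 1; -0.19 -0.146 0 0 0 0 1; 0 0 0 0 0 -0.0192 1; 0 0 0 0 0 -0.0192 1; 0 0 0 0 0 -0.0192 1; 0 0 0 0 0 -0.0192 1"

```text
clock: 2.3
position: [0.5895, 0.0973, 0.2705]
orientation: [0.339, -3.123, -0.0]
ft_force: [-0.7, 0.2, -0.9]
finger_gap: 0.004
finger_force: 0.0
```

```bash
python3 go.py -.015 0 .23 90
```

```text
t 2.3 kit xy [-0.0316  0.037 ] z 0.2705 ang 90.24 F [-0.74  0.2  -0.9 ] gap 0.0 j [ 0.12 -0.06  1.57  0.    1.63 -1.67]
shift units [-0.1096 -0.2473  0.2699] down err [-3.e-04 -0.e+00 -1.e+00] turn z units 0.0007
```

servo_tool:
  motion: "-0.037 -0.083 0 0 0 0 1; -0.037 -0.083 0 0 0 0 1; -0.036 -0.081 0 0 0 0 1; 0 0 0.09 0 0 0 1; 0 0 0.09 0 0 0 1; 0 0 0.09 0 0 0 1; 0 0 0.03 0 0 0 1; 0 0 0.03 0 0 0 1; 0 0 0.03 0 0 0 1; 0 0 0.03 0 0 0 1; 0 0 0.03 0 0 0 1"

```text
clock: 3.22
position: [0.6134, 0.0651, 0.2079]
orientation: [-0.331, 3.123, -0.0]
ft_force: [0.1, 0.3, 1.4]
finger_gap: 0.005
finger_force: 0.6
```

```bash
python3 go.py -.015 0 .112 90
```

```text
t 3.2167 kit xy [-0.015   0.0005] z 0.2079 ang 89.94 F [0.06 0.29 1.41] gap 0.0 j [ 0.06 -0.    1.62 -0.    1.53 -1.72]
shift units [ 0.0007 -0.003   0.6391] down err [ 0.001  0.    -1.   ] turn z units -0.0002
```

servo_tool:
  motion: "0 0 0.035 0 0 0 1; 0 0 0.035 0 0 0 1; 0 0 0.035 0 0 0 1; 0 0 0.035 0 0 0 1; 0 0 0.035 0 0 0 1; 0 0 0.035 0 0 0 1; 0 0 0.035 0 0 0 1; 0 0 0.035 0 0 0 1; 0 0 0.035 0 0 0 1; 0 0 0.035 0 0 0 1; 0 0 0.035 0 0 0 1; 0 0 0.035 0 0 0 1"

```text
clock: 4.22
position: [0.6132, 0.0649, 0.1441]
orientation: [0.33, -3.124, 0.0]
ft_force: [-1.2, -0.5, 1.4]
finger_gap: 0.008
finger_force: 0.7
```

servo_tool:
  motion: "0 0 0.03 0 0 0 1; 0 0 0.03 0 0 0 1; 0 0 0.03 0 0 0 1; 0 0 0.03 0 0 0 1; 0 0 0.02 0 0 0 1; 0 0 0.02 0 0 0 1; 0 0 0 0 0 0 1; 0 0 0 0 0 0 1"

```text
clock: 4.88
position: [0.6132, 0.0649, 0.1205]
orientation: [0.33, -3.124, 0.0]
ft_force: [0.3, -0.4, -0.6]
finger_gap: 0.004
finger_force: 0.0
```

```bash
python3 go.py -.015 0 .112 90
```

```text
t 4.8833 kit xy [-0.0152  0.0003] z 0.1205 ang 89.93 F [ 0.3  -0.42 -0.55] gap 0.0 j [ 0.06  0.05  1.71 -0.    1.38 -1.72]
shift units [-0.0011 -0.002   0.0567] down err [-1.e-04 -0.e+00 -1.e+00] turn z units -0.0002
```

servo_tool:
  motion: "0 0 0.012 0 0 0 1; 0 0 0.012 0 0 0 1; 0 0 0.012 0 0 0 1; 0 0 0.01 0 0 0 1; 0 0 0 0 0 0 1"

```text
clock: 5.3
position: [0.6132, 0.0649, 0.1133]
orientation: [0.33, -3.124, -0.0]
ft_force: [0.4, 0.2, 0.7]
finger_gap: 0.005
finger_force: 0.0
```

servo_tool:
  motion: "0 0 0.007 0 0 0 1; 0 0 0 0 0 0 1"

```text
clock: 5.47
position: [0.6132, 0.0649, 0.1126]
orientation: [0.33, -3.124, -0.0]
ft_force: [0.6, -0.1, 1.0]
finger_gap: 0.003
finger_force: 0.0
```

servo_tool:
  motion: "0 0 0.005 0 0 0 1; 0 0 0 0 0 0 1"

```text
clock: 5.63
position: [0.6133, 0.0649, 0.1123]
orientation: [-0.33, 3.124, -0.0]
ft_force: [-1.6, -0.2, 3.9]
finger_gap: 0.002
finger_force: 1.6
```

```bash
python3 - <<'E'
from station import arm
import cv2
a=arm.camera("scene")[210:370,230:430]
b=arm.camera("top")[120:280,205:405]
cv2.imwrite("pics/c1.png",cv2.resize(cv2.vconcat([a,b]),None,fx=1.85*1.0,fy=1.85))
E
python3 go.py -.015 0 .112 90
```

```text
t 5.7333 kit xy [-0.0151  0.0003] z 0.1122 ang 89.93 F [-1.19 -0.31  4.18] gap 0.01 j [ 0.06  0.05  1.72 -0.    1.37 -1.72]
shift units [-0.0005 -0.0018  0.0016] down err [ 3.e-04  0.e+00 -1.e+00] turn z units -0.0002
```

View pics/c1.png

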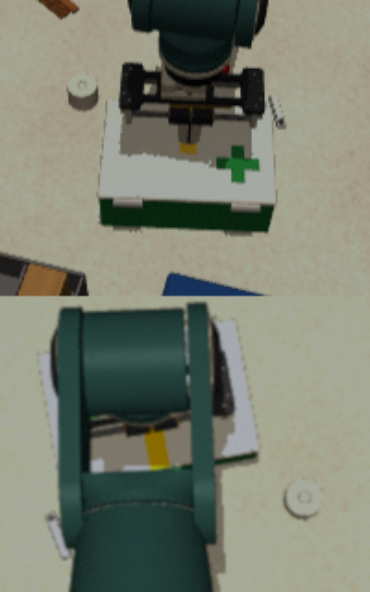

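The lid looks shut: the tips are at 90 mm and the force has risen to 4 N. I'll press a touch more to be sure, then lift.

servo_tool:
  motion: "0 0 0.005 0 0 0 1; 0 0 0 0 0 0 1"

```text
clock: 5.9
position: [0.6134, 0.0649, 0.1122]
orientation: [-0.33, 3.124, -0.0]
ft_force: [-5.0, -0.3, 11.8]
finger_gap: 0.005
finger_force: 5.4
```

servo_tool:
  motion: "0 0 0.005 0 0 0 1; 0 0 0 0 0 0 1"

```text
clock: 6.07
position: [0.6134, 0.0649, 0.1121]
orientation: [-0.33, 3.123, -0.0]
ft_force: [-9.0, -0.5, 16.6]
finger_gap: 0.001
finger_force: 8.6
```

servo_tool:
  motion: "0 0 -0.05 0 0 0 1; 0 0 -0.14 0 0 0 1; 0 0 -0.14 0 0 0 1; 0.222 0.033 0 0 0 0 1; 0.222 0.033 0 0 0 0 1; 0.222 0.033 0 0 0 0 1; 0.222 0.033 0 0 0 0 1; 0 0 0 0 0 -0.0172 1; 0 0 0 0 0 -0.0172 1; 0 0 0 0 0 -0.0172 1; 0 0 0 0 0 -0.0172 1; 0 0 0 0 0 -0.0172 1"

```text
clock: 7.07
position: [0.4788, 0.0564, 0.16]
orientation: [-1.16, 2.919, -0.0]
ft_force: [0.7, -0.5, -0.4]
finger_gap: 0.006
finger_force: 0.0
```

servo_tool:
  motion: "0 0 0 0 0 -0.0172 1; 0 0 0 0 0 0 1; 0 0 0 0 0 0 1"

```text
clock: 7.32
position: [0.4789, 0.0564, 0.16]
orientation: [-1.304, 2.858, -0.0]
ft_force: [-0.1, -1.0, -0.2]
finger_gap: 0.004
finger_force: 0.0
```

```bash
python3 - <<'E'
from station import arm
import cv2
a=arm.camera("scene")[180:370,230:430]
b=arm.camera("top")[120:310,205:405]
cv2.imwrite("pics/c2.png",cv2.resize(cv2.hconcat([a,b]),None,fx=2,fy=2))
E
python3 go.py -.1483 .0198 .121 127.2
```

```text
t 7.4167 kit xy [-0.1483  0.0203] z 0.1599 ang 126.88 F [-0.44  1.22 -0.3 ] gap 0.0 j [ 0.06 -0.28  1.95 -0.    1.48 -2.36]
shift units [ 0.0016 -0.0026  0.2595] down err [-0. -0. -1.] turn z units -0.0009
```

View pics/c2.png

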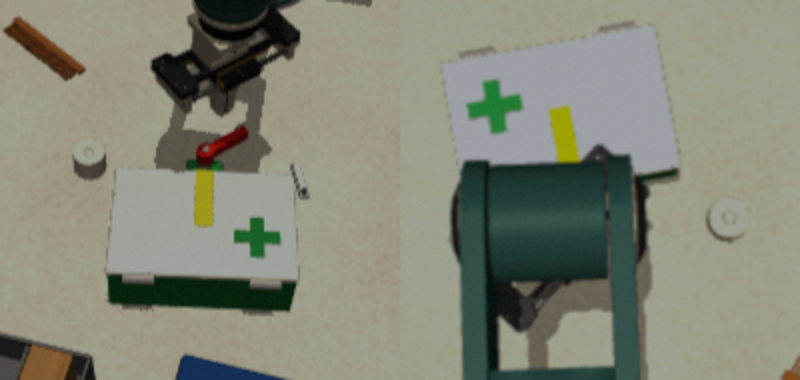

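servo_tool:
  motion: "0.03 0 0.06 0 0 -0.0009 1; 0 0 0.1 0 0 0 1; 0 0 0.1 0 0 0 1; -0.03 0 0 0 0 0 1; -0.015 0 0 0 0 0 1; -0.015 0 0 0 0 0 1; -0.01 0 0 0 0 0 1; 0 0 0 0 0 0 1"

```text
clock: 8.08
position: [0.4832, 0.0613, 0.1217]
orientation: [-1.316, 2.851, -0.0]
ft_force: [0.1, 0.2, 0.0]
finger_gap: 0.005
finger_force: 0.0
```

```bash
python3 - <<'E'
from station import arm
import cv2
cv2.imwrite("pics/c3.png",cv2.resize(arm.camera("scene")[180:300,260:400],None,fx=4,fy=4,interpolation=cv2.INTER_CUBIC))
E
python3 go.py -.1387 .0271 .121 127.2
```

```text
t 8.1333 kit xy [-0.1432  0.024 ] z 0.1216 ang 127.41 F [ 0.39 -0.16  0.21] gap 0.01 j [ 0.07 -0.25  1.98 -0.    1.41 -2.36]
shift units [-0.0364 -0.002   0.0038] down err [ 8.e-04  0.e+00 -1.e+00] turn z units 0.0006
```

View pics/c3.png

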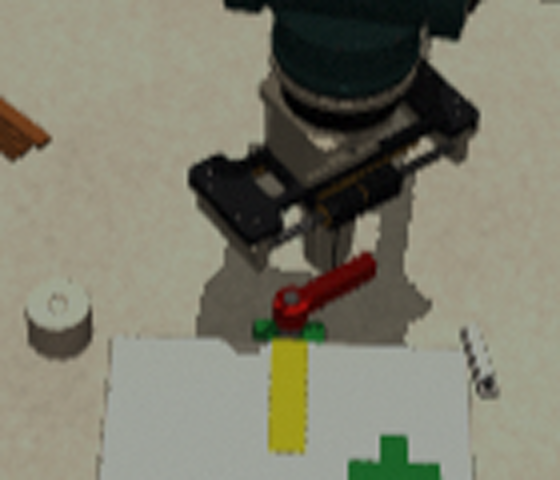

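servo_tool:
  motion: "-0.018 0 0 0 0 0 1; -0.018 0 0 0 0 0 1; -0.0158 0.0047 0 0 0 0.00833 1; -0.0158 0.0047 0 0 0 0.00833 1; -0.0158 0.0047 0 0 0 0.00833 1; -0.0158 0.0047 0 0 0 0.00833 1; -0.0158 0.0047 0 0 0 0.00833 1; -0.0158 0.0047 0 0 0 0.00833 1; -0.0158 0.0047 0 0 0 0.00833 1; -0.0158 0.0047 0 0 0 0.00833 1; -0.0158 0.0047 0 0 0 0.00833 1; -0.0158 0.0047 0 0 0 0.00833 1"

```text
clock: 9.13
position: [0.5012, 0.0847, 0.1211]
orientation: [0.53, -3.096, 0.0]
ft_force: [-2.0, -0.5, 0.9]
finger_gap: 0.006
finger_force: 0.9
```

```bash
cat > pol.py <<'E'
from station import arm
import numpy as np
from scipy.spatial.transform import Rotation as R
v=np.load("v.npy");s=arm.get_state();M=R.from_rotvec(s["orientation"]).as_matrix()
c,n=np.cos(v[2]),np.sin(v[2]);piv=np.array([v[0]-.1*c,v[1]-.1*n,.121])
q=M.T@(s["position"]-piv);print("t",s["clock"],"rel pivot in tool mm (d,r,-z)",np.round(q*1000,1),"ang",np.round(np.degrees(np.arctan2(M[1,1],M[0,1])-v[2]),2),"F",np.round(s["ft_force"],1),s["joints"][5])
E
python3 pol.py; python3 -c "
from station import arm
import cv2
cv2.imwrite('pics/c4.png',cv2.resize(arm.camera('scene')[180:300,260:400],None,fx=4,fy=4,interpolation=cv2.INTER_CUBIC))"
```

```text
t 9.1333 rel pivot in tool mm (d,r,-z) [14.9 45.5 -0.1] ang 97.26 F [-2.  -0.5  0.9] -1.792316948799324
```

View pics/c4.png

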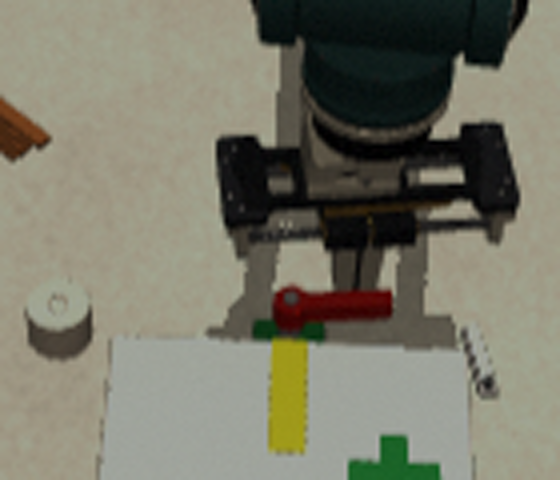

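The latch is following the finger and is now pointing to the box's +y side, with its tip at crop (390,303). I'll keep sweeping.

servo_tool:
  motion: "-0.0158 0.0047 0 0 0 0.00833 1; -0.0158 0.0047 0 0 0 0.00833 1; -0.0158 0.0047 0 0 0 0.00833 1; -0.0158 0.0047 0 0 0 0.00833 1; -0.0158 0.0047 0 0 0 0.00833 1; -0.0158 0.0047 0 0 0 0.00833 1; -0.0158 0.0047 0 0 0 0.00833 1; -0.0158 0.0047 0 0 0 0.00833 1; -0.0158 0.0047 0 0 0 0.00833 1; -0.0158 0.0047 0 0 0 0.00833 1; -0.0158 0.0047 0 0 0 0.00833 1; -0.0158 0.0047 0 0 0 0.00833 1"

```text
clock: 10.18
position: [0.5286, 0.0946, 0.121]
orientation: [-0.45, -3.109, -0.001]
ft_force: [-1.4, 0.9, -0.1]
finger_gap: 0.005
finger_force: 1.0
```

servo_tool:
  motion: "-0.0158 0.0047 0 0 0 0.00833 1; -0.0158 0.0047 0 0 0 0.00833 1; -0.0158 0.0047 0 0 0 0.00833 1; -0.0158 0.0047 0 0 0 0.00833 1; -0.0158 0.0047 0 0 0 0.00833 1; -0.0158 0.0047 0 0 0 0.00833 1; -0.0158 0.0047 0 0 0 0.00833 1; -0.0158 0.0047 0 0 0 0.00833 1; -0.0158 0.0047 0 0 0 0.00833 1; -0.0158 0.0047 0 0 0 0.00833 1; -0.0158 0.0047 0 0 0 0.00833 1; -0.0158 0.0047 0 0 0 0.00833 1"

```text
clock: 11.18
position: [0.5567, 0.0864, 0.121]
orientation: [-1.389, -2.818, -0.001]
ft_force: [-0.2, 3.5, -0.0]
finger_gap: 0.004
finger_force: 1.1
```

```bash
python3 pol.py
```

```text
t 11.1833 rel pivot in tool mm (d,r,-z) [15.4 45.1  0.1] ang 25.38 F [-0.2  3.5 -0. ] -0.5466743306308
```

servo_tool:
  motion: "-0.0158 0.0047 0 0 0 0.00833 1; -0.0158 0.0047 0 0 0 0.00833 1; -0.0158 0.0047 0 0 0 0.00833 1; -0.0158 0.0047 0 0 0 0.00833 1; -0.0158 0.0047 0 0 0 0.00833 1; -0.0158 0.0047 0 0 0 0.00833 1; 0 0 0 0 0 0 1"

```text
clock: 11.77
position: [0.5676, 0.076, 0.121]
orientation: [1.813, 2.566, 0.001]
ft_force: [1.1, 0.8, 0.1]
finger_gap: 0.004
finger_force: 0.5
```

```bash
cat > ang.py <<'E'
from fit import *
import cv2
img=arm.camera("scene").astype(int);v=np.load("v.npy")
m=(img[...,2]>90)&(img[...,1]<50)&(img[...,0]<60)
m=m.copy();k=np.zeros_like(m);k[225:320,290:380]=1;m&=k
w=np.argwhere(m);print("n",len(w),"top mean",w[:,::-1].mean(0))
# compare with silhouettes of model (bar + hub) over latch angles
def sil(a):
    im=np.zeros((480*4,640*4),np.uint8);u=np.array([-np.cos(a),-np.sin(a)]);t=np.array([-u[1],u[0]])
    B=[np.r_[np.array([-.1,0])+r*u+s*.007*t,z] for r in(0,.07) for s in(-1,1) for z in(.092,.112)]
    H=[[-.1+.012*np.cos(q),.012*np.sin(q),z] for q in np.linspace(0,6.28,24) for z in(.092,.112)]
    for P in(B,H):
        p=np.array([proj("scene",world(v,x)) for x in P])*4+1.5
        cv2.fillConvexPoly(im,cv2.convexHull(p.round().astype(np.int32)),255)
    return cv2.resize(im,(640,480),interpolation=cv2.INTER_AREA)>127
A=np.radians(np.arange(-190,-150,.5));sc=[]
for a in A:
    s=sil(a);best=max(((np.roll(s,(dy,dx),(0,1))&m).sum()/(np.roll(s,(dy,dx),(0,1))|m).sum() for dy in(-1,0,1) for dx in(-1,0,1)));sc.append(best)
sc=np.array(sc);o=sc.argsort()[::-1][:5];print(np.degrees(A[o]),sc[o].round(3))
E
python3 pol.py; python3 ang.py
```

```text
t 11.7667 rel pivot in tool mm (d,r,-z) [15.1 44.9  0.1] ang 7.36 F [1.1 0.8 0.1] -0.25213548879355063
n 0 top mean [nan nan]
[-150.5 -151.  -151.5 -152.  -152.5] [0. 0. 0. 0. 0.]ang.py:6: RuntimeWarning: Mean of empty slice.
  w=np.argwhere(m);print("n",len(w),"top mean",w[:,::-1].mean(0))
  ret = um.true_divide(
```

servo_tool:
  motion: "-0.0158 0.0047 0 0 0 0.00833 1; -0.0158 0.0047 0 0 0 0.00833 1; 0 0 0 0 0 0 1; 0.03 0 0 0 0 0 1; 0.1 0 0 0 0 0 1; 0.1 0 0 0 0 0 1; 0 0 -0.15 0 0 0 1; 0 0 -0.15 0 0 0 1; 0.2 0 0 0 0 0 1; 0.2 0 0 0 0 0 1; 0.2 0 0 0 0 0 1; 0 0 0 0 0 0 1"

```text
clock: 12.82
position: [0.5395, 0.1967, 0.1661]
orientation: [-1.935, -2.474, -0.001]
ft_force: [0.6, -0.5, 0.1]
finger_gap: 0.005
finger_force: 0.0
```

```bash
python3 pol.py; python3 ang.py; python3 -c "
from station import arm
import cv2
a=arm.camera('scene')[210:330,260:400];b=arm.camera('top')[120:240,215:355]
cv2.imwrite('pics/c5.png',cv2.resize(cv2.hconcat([a,b]),None,fx=2.8,fy=2.8,interpolation=cv2.INTER_CUBIC))"
```

```text
t 12.8167 rel pivot in tool mm (d,r,-z) [143.4  45.  -45. ] ang 1.78 F [ 0.6 -0.5  0.1] 0.061640023388407524
n 125 top mean [332.056 264.152]
[-180.5 -181.5 -183.  -183.5 -182. ] [0.635 0.633 0.633 0.632 0.629]
```

View pics/c5.png

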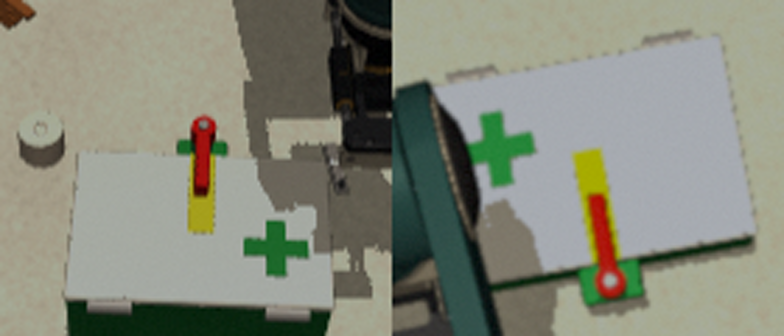

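The arm lies on the stripe in both views. In the top crop the hub is at (609,282), the tip at (597,197) and the stripe end at (589,152). I'll do a quick numerical check of the angle.

Run:
```python
from fit import *
import cv2
def ray(n,u,w,z):
    c=C[n];f=240/np.tan(np.radians(c["fov_y"])/2);r=c["pose"][:3,:3]@[(u-c["cx"])/f,(w-c["cy"])/f,1];o=c["pose"][:3,3];return (o+r*(z-o[2])/r[2])[:2]
for n,box in(("top",(150,240,270,320)),("scene",(235,310,310,360))):
    im=arm.camera(n);h=cv2.cvtColor(im,cv2.COLOR_BGR2HSV).astype(int);k=np.zeros(h.shape[:2],bool);k[box[0]:box[1],box[2]:box[3]]=1
    big=(h[...,1]>150)&(h[...,2]>80)&k
    red=big&((h[...,0]<8)|(h[...,0]>172));yel=big&(h[...,0]>20)&(h[...,0]<36)
    def ax(m,z):
        p=np.array([ray(n,u,w,z) for w,u in np.argwhere(m)]);return p
    r=ax(red,.108 if n=="top" else .106);y=ax(yel,.09)
    vx,vy,cx,cy=cv2.fitLine(r.astype(np.float32),cv2.DIST_L2,0,.001,.001).ravel()
    v=np.load("v.npy");kx=np.array([np.cos(v[2]),np.sin(v[2])]);loc=lambda p:np.c_[(p-v[:2])@kx,(p-v[:2])@[-kx[1],kx[0]]]
    a=np.degrees(np.arctan2(vy,vx)-v[2]);L=loc(y);far=L[L[:,0]>-.02]
    print(n,len(r),len(y),"arm angle vs kit x",(a+90)%180-90,"red centre kit",loc(r).mean(0),"stripe far centre",far.mean(0), "corner lid yaw",np.degrees(v[2]))
```

```text
top 178 235 arm angle vs kit x -0.5714521944761373 red centre kit [-0.0736641   0.00017783] stripe far centre [-0.00629882  0.00072536] corner lid yaw 12.14730375736429
scene 130 156 arm angle vs kit x -0.11582308154928 red centre kit [-0.07326612  0.00094411] stripe far centre [-0.00544896  0.00017235] corner lid yaw 12.14730375736429
```

servo_tool:
  motion: "0 0 -0.2 0 0 0 1; 0 0 -0.2 0 0 0 1; 0 0 0 0 0 0 1; 0 0 0 0 0 0 1"

```text
clock: 13.4
position: [0.5416, 0.1922, 0.2277]
orientation: [1.942, 2.467, 0.004]
ft_force: [1.0, -0.1, 0.0]
finger_gap: 0.002
finger_force: 0.0
```

```bash
python3 -c "
from station import arm
print(arm.get_state()['position'],arm.job_done())"
```

```text
the job is handed in; nothing more can be done
[0.54163498 0.19220217 0.22768518] None
```

The lid is fully shut, the latch arm lies along the yellow stripe to within about 1° in both cameras, and the hand is clear; I handed the job in at about 13 s, and no verdict came back.

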